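# Point out the open sample tube and the cap that fits it

## Robot

A 7-joint arm with a two-finger parallel gripper is mounted at the origin on the work surface. World frame = base frame: x ahead of the robot, y to its left, z up, the work surface at z = 0. Lengths are in m, angles in rad, forces in N, time in s.
With the tool pointing down it reaches from about 0.4 to 0.875 m from the base axis. Payload 4.4 kg.
Tool frame: the origin (TCP) lies between the finger pads; the fingertips stand 8 mm ahead of it and the grasp point (between the pads) lies 11 mm behind it; x points along the fingers, z is the direction in which the jaws open and shut, and the axes are right-handed (so a half turn about x gives the same grasp; the last joint's range is limited). The gripper opens to 85 mm and grips with 20 to 120 N. Pads are 22 mm wide; open, the fingers measure 114 mm over their backs; the gripper's body (76 mm by 85 mm) begins 54 mm behind the grasp point. The pads swing forward as they close: fully open they stand 13 mm farther back than shut.
Start: joints at [-1.343, 0.628, 0.038, 1.517, -0.027, 0.996, -0.02], TCP at [0.188, 0.622, 0.239] pointing down, gripper open.
Joint ranges: [-3.06, 3.06], [-0.37, 2.12], [-1.25, 1.32], [0.18, 2.47], [-1.1, 4.24], [0.23, 1.98], [-2.94, 2.94]. Speed limits (rad/s): [2.57, 2.57, 3.14, 3.14, 3.14, 3.14, 3.14].

## Interface

Orientations are given as a unit quaternion [x, y, z, w].
In Python, from station import robot gives the robot as it stands.
- The arm moves only by the tool step_arm, never from a script. Its argument "increments" is a list of rows, each a list of 3 entries, a list of its own where there are three numbers: the shift along the tool's x, y, z in mm, then the turn, a rotation vector about the tool's x, y, z in rad, then the closure in counts, from 0 (fully open) to 255 (shut). In form: [[[tx, ty, tz], [rx, ry, rz], grip], ...]. A call has 1 to 8 rows; each row is the pose to reach, as a shift and turn from the pose commanded when the call began, along the tool's axes at that moment; what a row does not reach only later rows make up. A row lasts 1/12 s, in which the tool goes at most 41.7 mm and 7.16 degrees, less where a joint would pass 70% of its speed; a pose out of reach is approached as far as the arm can. A call with a gripper value outside its range is refused whole. The fingers move at their own pace and stop on an object; the grip force is fixed at half the most. Time passes only in rows, so rows that repeat a pose let the fingers close. It gives the time, the measured TCP pose, the force and the opening at its end, in the units of the state.
- robot.get_state(): the state, without advancing time (a new reading comes with each control period).
- robot.snapshot(name): name is "side" or "top" or "wrist"; returns the picture (480x640x3 uint8, red, green, blue); there is no depth.
- robot.get_calibration(name): a dict with "intrinsics" (3x3 intrinsics, pixels), "k1" (the pictures are not rectified: a ray, as slopes to the right and down, at radius r is drawn at 1 + k1 r^2 times it, then the intrinsics apply), "pose" (4x4, takes a point from camera to world coordinates). Camera axes: x right, y down, z forward; pixel columns grow to the right and rows downward; lengths in m; the calibration is good to about 2 mm. A picture is of the moment at which its call begins: read the wrist's pose just before it. get_calibration takes no time and is no camera call; for the wrist camera it gives the pose at the moment of the call.
- robot.close_job(): hands the job in, once; it reports no verdict.
The state is a dict: "clock": time; "q": joint angles; "joint_vel": joint speeds; "joint_torque": joint torques, N m; "tcp_pos": TCP position; "tool_rot": TCP orientation; "ft_force": force on the tool from outside, world axes, zero at the start; "moment": the same for the moment, N m; "grip_width": opening from 0.0 (shut) to 1.0 (fully open).
Only numpy, scipy, OpenCV 4.12 (cv2) and the standard library are available. Lean on these libraries where they do the work, as an engineer would, in place of code of your own. Each camera call takes 0.05 s, during which the arm holds its last target.

## Task

One sample tube in the rack stands open, and its screw cap is among the loose caps in the tray. Show the colleague which tube it is by pointing down at its mouth, fingertips a finger's breadth above it, for two seconds; then point in the same way at the loose cap that fits it (the size of the caps on the other tubes), and finish while still pointing there. Touch nothing, and travel well above the other tubes and caps so that you never seem to point at one of them.

Things in the scene. Friction and masses are not known exactly. Their poses are not given: they have to be found in the camera images.
- tube_open_mouth (a point): centre of the open mouth of the uncapped sample tube, at the rim, 116 mm above the bench; z up. The tube is 112 mm tall, 29 mm outside, 25 mm inside, translucent whitish plastic, loose and upright in any of the rack's five used cells; the only tube without a white cap
- cap_fit_top (a point): centre of the rim, on top, of the loose white ribbed screw cap that fits the tubes: 34 mm in diameter, 14 mm high, lying mouth up on the tray floor, rim 18 mm above the bench; z up. Middle one of three caps in size
- tube_1_top (a point): top centre of the cap of a closed sample tube: the same tube with its white ribbed screw cap on, 34 mm in diameter, top 122 mm above the bench. Tube of 29 mm, standing loose and upright in the rack
- tube_2_top (a point): top centre of the cap of a closed sample tube: the same tube with its white ribbed screw cap on, 34 mm in diameter, top 122 mm above the bench. Tube of 29 mm, standing loose and upright in the rack
- tube_3_top (a point): top centre of the cap of a closed sample tube: the same tube with its white ribbed screw cap on, 34 mm in diameter, top 122 mm above the bench. Tube of 29 mm, standing loose and upright in the rack
- tube_4_top (a point): top centre of the cap of a closed sample tube: the same tube with its white ribbed screw cap on, 34 mm in diameter, top 122 mm above the bench. Tube of 29 mm, standing loose and upright in the rack
- cap_small_top (a point): centre of the rim, on top, of a smaller loose white cap, 21 mm in diameter, 12 mm high, lying mouth up in the tray; does not fit
- cap_large_top (a point): centre of the rim, on top, of a larger loose white cap, 54 mm in diameter, 18 mm high, lying mouth up in the tray; does not fit
- dropper_top (a point): top of the glass stopper of a small dropping bottle, 39 mm in diameter and 78 mm tall, standing loose in the tray among the caps, about 9 cm from the nearest ones; leave it alone
- rack: dark blue lattice rack, fixed, two by four square cells at 40 mm pitch, 89 mm (own x) by 169 mm (own y), 78 mm high; origin at the centre of its underside, z up. Five cells hold tubes, three are empty. It stands on the robot's left or right, the tray on the other side
- tray: shallow grey tray, fixed, 200 mm (own x) by 240 mm (own y), walls 22 mm high, floor 4 mm thick; origin at the centre of its underside, z up
- beaker: translucent plastic beaker, 88 mm across the rim, 118 mm tall, loose, standing beyond the rack and tray; origin at the centre of its underside; leave it alone
- spatula: thin steel laboratory spatula, 180 mm long with flat ends 10 mm wide, origin at the middle of its underside, lying loose on the bench between rack and tray, along x; leave it alone
There are look-alikes about, which are no part of the job. Leave any blue or red look-alike of the part that bears cap_fit_top alone. What is shaped like the part that bears tube_open_mouth but blue is not meant.

How it is judged:
By the outcome, as a careful person would: the job done as asked, in the order asked, and still so for the second after the job is handed in, with the robot touching nothing.
It also fails if it takes over 42 s, if anything falls off the work surface, if the arm or the gripper's body presses on something with over 40 N, if the wrist force passes 120 N, or if a joint passes its speed limit or range.

## Working session

There is one attempt and no reset: what is moved stays moved. The work goes in short steps, Python scripts to look and compute and a tool call to move; the robot and the scene stay as the last step left them, time stands still between calls to the robot, and variables do not carry over. Pictures are saved under pics/ and viewed, and the job is handed in when it is done.

Besides the shell and the picture viewer there is one more tool, called after ">>>" as name([rows], argument=value, ...), one row to a line, values as JSON. step_arm: Moves the arm, as the interface text tells. Its arguments: {"type":"object","properties":{"increments":{"type":"array","items":{"type":"array"}}},"required":["increments"]}

```bash
ls; mkdir -p pics; python3 - <<'E'
from station import robot
import cv2,numpy as np
s=robot.get_state();print(s['clock'],s['tcp_pos'],s['tool_rot'],s['grip_width'])
for n in ['top','side']:
    im=robot.snapshot(n);cv2.imwrite(f'pics/{n}0.png',im[:,:,::-1])
    c=robot.get_calibration(n);print(n,np.round(c['intrinsics'],1).tolist(),c['k1'],np.round(c['pose'],3).tolist())
E
```

```text
pics
0.0 [0.1880105  0.62156393 0.23839801] [-0.42182639  0.56834455  0.42102355  0.56726196] 1.0008658126043781
top [[523.1, 0.0, 320.6], [0.0, 523.1, 237.0], [0.0, 0.0, 1.0]] -0.11907182621224795 [[-0.013, -0.981, 0.191, 0.368], [-1.0, 0.009, -0.023, 0.026], [0.021, -0.192, -0.981, 1.184], [0.0, 0.0, 0.0, 1.0]]
side [[445.4, 0.0, 316.3], [0.0, 445.4, 244.2], [0.0, 0.0, 1.0]] 0.034374654682463535 [[-0.708, -0.503, 0.496, 0.196], [-0.706, 0.485, -0.516, 0.411], [0.019, -0.716, -0.698, 0.625], [0.0, 0.0, 0.0, 1.0]]
```

View pics/top0.png

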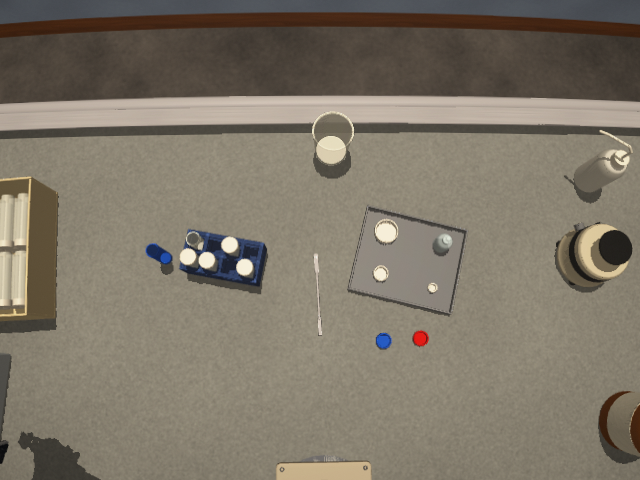

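View pics/side0.png

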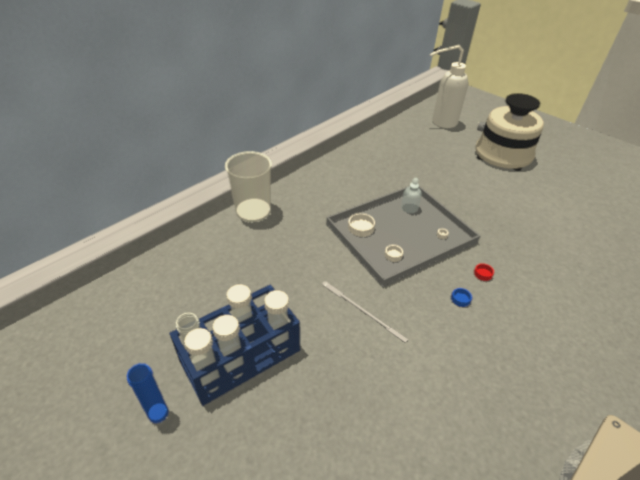

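Top view: the open tube mouth is near (194,239). The closed caps are at (230,245), (188,257), (207,261) and (245,268). In the tray are the large cap (386,231), the middle cap (380,273), the small cap (432,288) and the dropper (444,242). The look-alikes are a blue tube (158,254), a blue cap (384,341) and a red cap (420,338). In the side view the open mouth is at (188,322) and the middle cap at (394,253). I choose the tube at (194,239) and the cap at (380,273), and will check both in crops.

```bash
cat > h.py <<'E'
import cv2,numpy as np
from station import robot
def ray(n,uv,c=None):
    c=c or robot.get_calibration(n);K=np.array(c['intrinsics']);P=np.array(c['pose'])
    d=(np.array(uv,float)-K[:2,2])/[K[0,0],K[1,1]]
    x=d.copy()
    for _ in range(20): x=d/(1+c['k1']*(x@x))
    return P[:3,3],P[:3,:3]@np.array([x[0],x[1],1])
def onz(n,uv,z,c=None):
    o,d=ray(n,uv,c);return o+d*(z-o[2])/d[2]
def px(n,p,c=None):
    c=c or robot.get_calibration(n);K=np.array(c['intrinsics']);P=np.array(c['pose'])
    q=P[:3,:3].T@(np.array(p)-P[:3,3]);x=q[:2]/q[2];x=x*(1+c['k1']*(x@x));return K[:2,:2]@x+K[:2,2]
E
python3 - <<'E'
from h import *
t=cv2.imread('pics/top0.png');s=cv2.imread('pics/side0.png')
def crop(im,u,v,w,h,f): return cv2.resize(im[v:v+h,u:u+w],None,fx=f,fy=f,interpolation=cv2.INTER_CUBIC)
a=crop(t,170,220,100,75,4);b=crop(t,345,200,125,75,4)[:, :400];b=crop(t,350,215,100,75,4)
c=crop(s,165,275,100,75,4);d=crop(s,340,205,100,75,4)
cv2.imwrite('pics/crop0.png',np.vstack([np.hstack([a,b]),np.hstack([c,d])]))
for n,im in(('top',t),('side',s)):
    hsv=cv2.cvtColor(im,cv2.COLOR_BGR2HSV);m=cv2.inRange(hsv,(10,0,170),(45,70,255))
    for k in cv2.findContours(m,cv2.RETR_EXTERNAL,cv2.CHAIN_APPROX_NONE)[0]:
        A=cv2.contourArea(k)
        if A<30 or A>1500: continue
        e=cv2.fitEllipse(cv2.convexHull(k)) if len(k)>6 else None
        if e: print(n,np.round(e[0],1),np.round(e[1],1),A,'z18',np.round(onz(n,e[0],.018),3)[:2],'z122',np.round(onz(n,e[0],.122),3)[:2])
E
```

```text
top [432.5 287. ] [8.7 9.6] 57.0 z18 [ 0.479 -0.253] z122 [ 0.469 -0.228]
top [380.8 272.5] [15.1 15.4] 167.5 z18 [ 0.513 -0.136] z122 [ 0.5   -0.122]
top [244.1 266.6] [16.3 16.5] 196.0 z18 [0.53  0.171] z122 [0.515 0.158]
top [317.6 293.3] [ 5.7 85.9] 119.5 z18 [0.468 0.006] z122 [0.459 0.008]
top [206.3 259.7] [15.7 16.3] 186.5 z18 [0.546 0.257] z122 [0.53  0.236]
top [  3.1 278.4] [23.6 54.9] 408.5 z18 [0.505 0.736] z122 [0.492 0.673]
top [ 18.3 278.4] [15.7 71.3] 657.0 z18 [0.505 0.698] z122 [0.492 0.638]
top [187.1 256.1] [15.9 16.3] 190.0 z18 [0.555 0.301] z122 [0.538 0.276]
top [229.1 244.2] [15.8 16.3] 187.5 z18 [0.581 0.206] z122 [0.562 0.19 ]
top [445.1 240.1] [11.9 13.5] 74.0 z18 [ 0.586 -0.288] z122 [ 0.567 -0.26 ]
top [386.2 230.1] [23.2 23.9] 410.0 z18 [ 0.611 -0.152] z122 [ 0.589 -0.136]
top [  5.1 221.1] [18.6 54.8] 486.0 z18 [0.641 0.745] z122 [0.616 0.681]
top [ 20.3 221. ] [15.8 61.3] 597.5 z18 [0.641 0.706] z122 [0.616 0.645]
top [616.5 161.1] [22.5 24.8] 126.5 z18 [ 0.782 -0.74 ] z122 [ 0.745 -0.671]
top [615.1 153.8] [ 9.8 22.1] 105.0 z18 [ 0.801 -0.739] z122 [
[... 676 characters left out ...]
1 0.192]
side [364.6 310.5] [  7.7 114.5] 298.5 z18 [0.457 0.017] z122 [0.413 0.085]
side [393.8 250.5] [13.2 19. ] 184.5 z18 [ 0.512 -0.133] z122 [ 0.458 -0.04 ]
side [442.7 231.4] [ 7.8 11.8] 63.5 z18 [ 0.477 -0.248] z122 [ 0.429 -0.135]
side [361.5 221.8] [18.2 27.1] 362.0 z18 [ 0.61  -0.152] z122 [ 0.539 -0.055]
side [252.6 208.7] [21.6 33.2] 538.5 z18 [ 0.797 -0.017] z122 [0.694 0.056]
side [412.4 191.2] [ 9.8 11.8] 37.5 z18 [ 0.598 -0.312] z122 [ 0.53  -0.188]
side [414.3 182.7] [ 8.9 11.4] 55.0 z18 [ 0.614 -0.341] z122 [ 0.543 -0.212]
side [515.9 119. ] [26.1 55.8] 601.5 z18 [ 0.595 -0.783] z122 [ 0.527 -0.578]
side [458.8  65.3] [ 6.5 15.7] 62.5 z18 [ 0.9  -0.98] z122 [ 0.779 -0.741]
```

View pics/crop0.png

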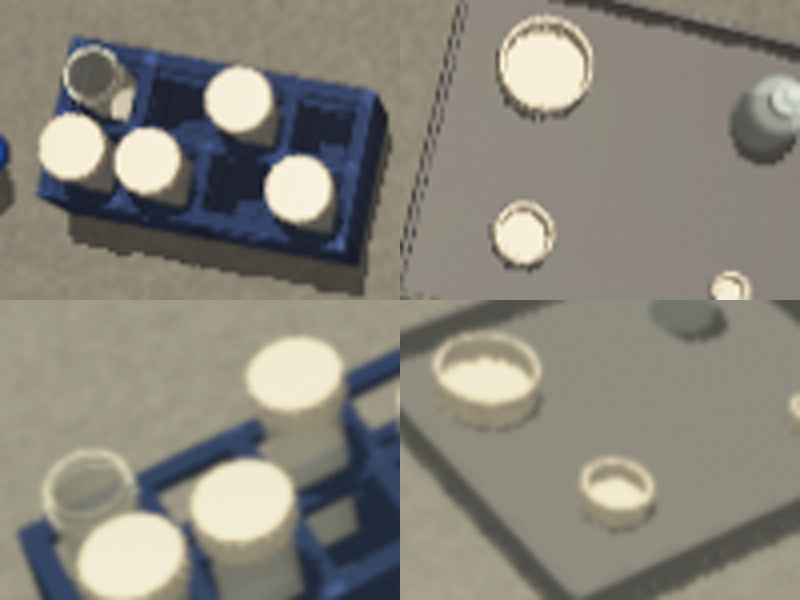

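```bash
python3 - <<'E'
from h import *
from scipy.spatial.transform import Rotation as R
for n,uv in(('top',(192.4,238.5)),('side',(187.1,321))): print('mouth',n,onz(n,uv,.116).round(4))
for n,uv in(('top',(380.6,272.8)),('side',(393.8,250)),('side',(393.8,250.5))): print('cap',n,onz(n,uv,.018).round(4))
s=robot.get_state();M=R.from_quat(s['tool_rot']).as_matrix();print(M.round(4),s['tcp_pos'],s['q'],s['clock'])
E
```

```text
mouth top [0.576  0.2679 0.116 ]
mouth side [0.5747 0.27   0.116 ]
cap top [ 0.5126 -0.1359  0.018 ]
cap side [ 0.5124 -0.1342  0.018 ]
cap side [ 0.5116 -0.1331  0.018 ]
[[-5.000e-04 -9.571e-01  2.896e-01]
 [-1.700e-03  2.896e-01  9.571e-01]
 [-1.000e+00 -0.000e+00 -1.700e-03]] [0.18803674 0.62163201 0.23845518] [-1.34279645  0.62929142  0.03843147  1.51827152 -0.02700588  0.99629508
 -0.02000927] 0.1
```

Both views agree to about 2 mm: mouth at about (0.576, 0.268), cap at about (0.5125, -0.135). The crop shows the chosen tube clearly open, and the chosen cap is the middle size of the three white ones. I'll rise, close the fingers and traverse.

>>> step_arm([
  [[-10,0,0],[0,0,0],255],
  [[-30,0,0],[0,0,0],255],
  [[-50,-10,-5],[0,0,0],255],
  [[-60,-34,-16],[0,0,0],255],
  [[-60,-61,-29],[0,0,0],255],
  [[-60,-88,-42],[0,0,0],255],
  [[-60,-115,-55],[0,0,0],255],
  [[-60,-142,-68],[0,0,0],255],
])

```text
clock: 0.77
tcp_pos: [0.3053, 0.5149, 0.3001]
tool_rot: [-0.421, 0.568, 0.422, 0.568]
ft_force: [0.4, 0.7, 0.5]
grip_width: -0.001
```

>>> step_arm([
  [[0,-27,-13],[0,0,0],255],
  [[0,-54,-26],[0,0,0],255],
  [[0,-81,-39],[0,0,0],255],
  [[0,-108,-52],[0,0,0],255],
  [[0,-135,-65],[0,0,0],255],
  [[0,-162,-78],[0,0,0],255],
  [[0,-189,-90],[0,0,0],255],
  [[0,-216,-103],[0,0,0],255],
])

```text
clock: 1.43
tcp_pos: [0.4823, 0.3539, 0.3]
tool_rot: [-0.421, 0.568, 0.422, 0.568]
ft_force: [0.8, -0.5, 0.7]
grip_width: 0.0
```

```bash
cat > go.py <<'E'
from h import *
import sys
from scipy.spatial.transform import Rotation as R
s=robot.get_state();M=R.from_quat(s['tool_rot']).as_matrix()
print(s['clock'],s['tcp_pos'].round(4),M.round(4).tolist(),s['q'].round(2),s['grip_width'])
for t in([.576,.268,.30],[.576,.268,.140],[.5125,-.135,.30],[.5125,-.135,.042]): print(t,(M.T@(np.array(t)-s['tcp_pos'])*1000).round(1))
E
python3 go.py
```

```text
1.4333 [0.4823 0.3539 0.3   ] [[0.0003, -0.9572, 0.2895], [0.0006, 0.2895, 0.9572], [-1.0, -0.0002, 0.0006]] [-0.73  0.49  0.08  1.59 -0.04  1.06  0.64] 0.0003051174442112851
[0.576, 0.268, 0.3] [   0.  -114.5  -55.1]
[0.576, 0.268, 0.14] [ 160.  -114.5  -55.2]
[0.5125, -0.135, 0.3] [-2.000e-01 -1.704e+02 -4.592e+02]
[0.5125, -0.135, 0.042] [ 257.8 -170.4 -459.4]
```

>>> step_arm([
  [[0,-24,-12],[0,0,0],255],
  [[0,-48,-23],[0,0,0],255],
  [[0,-72,-35],[0,0,0],255],
  [[0,-92,-45],[0,0,0],255],
  [[0,-106,-51],[0,0,0],255],
  [[0,-115,-55],[0,0,0],255],
  [[0,-115,-55],[0,0,0],255],
  [[0,-115,-55],[0,0,0],255],
])

```text
clock: 2.1
tcp_pos: [0.5749, 0.2697, 0.2993]
tool_rot: [-0.421, 0.568, 0.422, 0.568]
ft_force: [-0.6, 0.8, 0.5]
grip_width: 0.002
```

```bash
python3 go.py; python3 - <<'E'
from h import *
s=robot.get_state();p=s['tcp_pos'];c=robot.get_calibration('wrist')
for n in('wrist','side'):
    im=robot.snapshot(n)[:,:,::-1].copy();cv2.imwrite(f'pics/{n}1.png',im)
    cc=c if n=='wrist' else None
    print(n,'tip',px(n,p-[0,0,.008],cc).round(1),'mouth',px(n,[.576,.268,.116],cc).round(1))
E
```

```text
2.1 [0.5749 0.2697 0.2993] [[-0.001, -0.9573, 0.2892], [0.0008, 0.2892, 0.9573], [-1.0, 0.0012, 0.0005]] [-0.54  0.55  0.09  1.49 -0.05  1.11  0.84] 0.0017553305258167955
[0.576, 0.268, 0.3] [-0.7 -1.6 -1.3]
[0.576, 0.268, 0.14] [159.3  -1.7  -1.4]
[0.5125, -0.135, 0.3] [  -1.   -57.3 -405.4]
[0.5125, -0.135, 0.042] [ 257.   -57.6 -405.6]
wrist tip [317.4 323.2] mouth [315.5 209.3]
side tip [158.1 226.1] mouth [187.8 319.6]
```

View pics/wrist1.png

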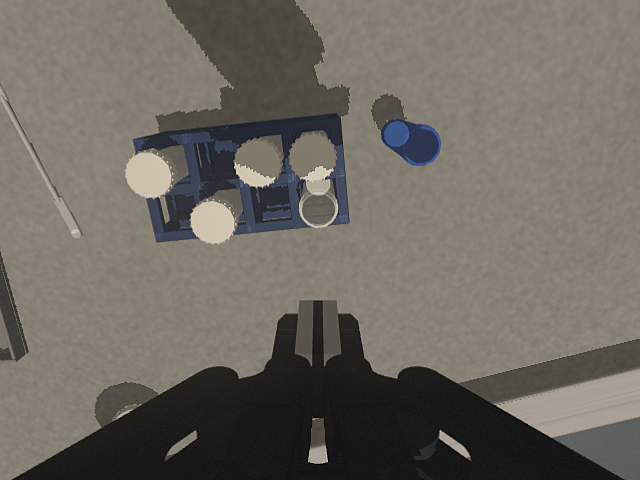

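View pics/side1.png

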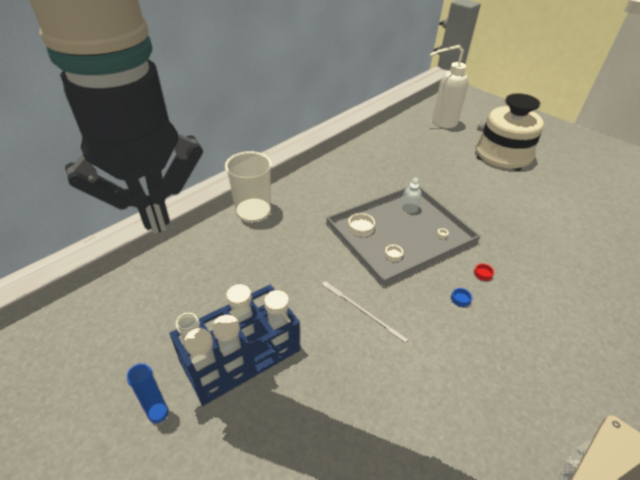

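The wrist view shows the mouth centre at about (318,208), against a prediction of (315.5,209.3), so y is about 0.269–0.270. The TCP at (0.575, 0.270) is already over it. Fingers are shut, and in the side view the tips are near (158,231). I'll descend straight down.

>>> step_arm([
  [[15,0,0],[0,0,0],255],
  [[40,0,0],[0,0,0],255],
  [[70,0,0],[0,0,0],255],
  [[100,0,0],[0,0,0],255],
  [[125,0,0],[0,0,0],255],
  [[142,0,0],[0,0,0],255],
  [[152,0,0],[0,0,0],255],
  [[152,0,0],[0,0,0],255],
])

```text
clock: 2.87
tcp_pos: [0.5733, 0.2696, 0.1451]
tool_rot: [-0.421, 0.569, 0.423, 0.566]
ft_force: [-0.7, -0.3, -0.2]
grip_width: -0.002
```

>>> step_arm([
  [[5,0,0],[0,0,0],255],
  [[6,0,0],[0,0,0],255],
  [[6,0,0],[0,0,0],255],
])

```text
clock: 3.12
tcp_pos: [0.5759, 0.2694, 0.1422]
tool_rot: [-0.422, 0.567, 0.421, 0.568]
ft_force: [0.0, -0.3, -0.3]
grip_width: 0.0
```

```bash
python3 go.py|head -2; python3 - <<'E'
from h import *
s=robot.get_state();p=s['tcp_pos'];c=robot.get_calibration('wrist');o=[]
for n,(u,v) in(('wrist',(240,200)),('side',(120,220)),('top',(130,190))):
    im=robot.snapshot(n)[:,:,::-1].copy()
    cc=c if n=='wrist' else None
    print(n,'tip',px(n,p-[0,0,.008],cc).round(1),'mouth',px(n,[.575,.269,.116],cc).round(1))
    w,h=(160,120)
    if n=='wrist':o.append(cv2.resize(im,(400,300)))
    o.append(cv2.resize(im[v:v+h,u:u+w],(400,300),interpolation=cv2.INTER_CUBIC))
cv2.imwrite('pics/chk2.png',np.vstack([np.hstack(o[:2]),np.hstack(o[2:])]))
E
```

```text
3.1167 [0.5759 0.2694 0.1422] [[0.0014, -0.9572, 0.2893], [0.0008, 0.2893, 0.9572], [-1.0, -0.0011, 0.0012]] [-0.52  0.72  0.07  1.65 -0.07  0.77  0.86] 0.00034118374399704133
[0.576, 0.268, 0.3] [-157.8   -0.7   -1.1]
wrist tip [317.4 323.1] mouth [315.8 299.2]
side tip [184.5 312.2] mouth [187.6 320.5]
top tip [189.7 236.9] mouth [191.8 239. ]
```

View pics/chk2.png

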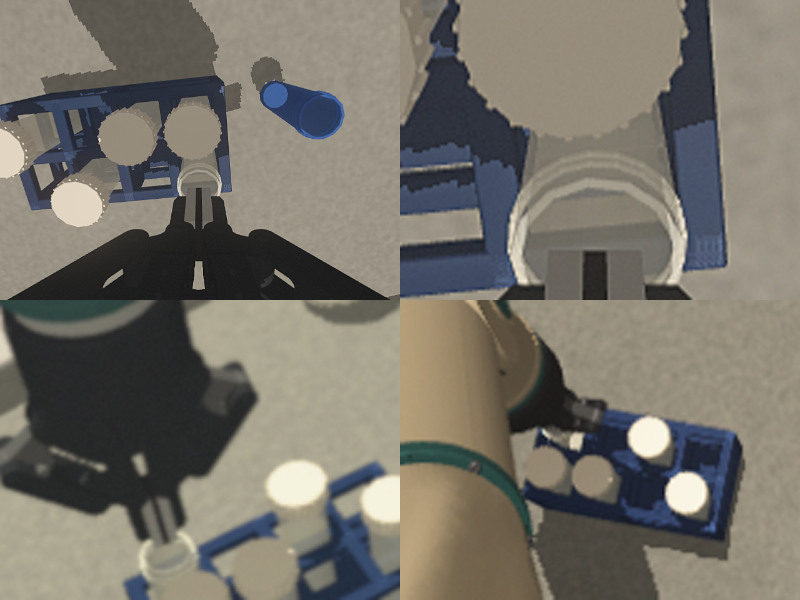

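The checks show the tips centred over the open mouth (wrist view: finger slot at about x 318, ring centre at about 319), with a gap of about 18 mm and no contact. I'll lower 2 mm and hold for more than 2 s.

>>> step_arm([
  [[2,0,0],[0,0,0],255],
  [[2,0,0],[0,0,0],255],
  [[2,0,0],[0,0,0],255],
  [[2,0,0],[0,0,0],255],
  [[2,0,0],[0,0,0],255],
  [[2,0,0],[0,0,0],255],
  [[2,0,0],[0,0,0],255],
  [[2,0,0],[0,0,0],255],
])

```text
clock: 3.93
tcp_pos: [0.5755, 0.2689, 0.1393]
tool_rot: [-0.421, 0.568, 0.421, 0.568]
ft_force: [-0.1, 0.3, 0.9]
grip_width: 0.003
```

>>> step_arm([
  [[0,0,0],[0,0,0],255],
  [[0,0,0],[0,0,0],255],
  [[0,0,0],[0,0,0],255],
  [[0,0,0],[0,0,0],255],
  [[0,0,0],[0,0,0],255],
  [[0,0,0],[0,0,0],255],
  [[0,0,0],[0,0,0],255],
  [[0,0,0],[0,0,0],255],
])

```text
clock: 4.6
tcp_pos: [0.5755, 0.2689, 0.1393]
tool_rot: [-0.421, 0.568, 0.421, 0.568]
ft_force: [0.2, 0.4, 0.6]
grip_width: 0.001
```

>>> step_arm([
  [[0,0,0],[0,0,0],255],
  [[0,0,0],[0,0,0],255],
  [[0,0,0],[0,0,0],255],
  [[0,0,0],[0,0,0],255],
  [[0,0,0],[0,0,0],255],
  [[0,0,0],[0,0,0],255],
  [[0,0,0],[0,0,0],255],
  [[0,0,0],[0,0,0],255],
])

```text
clock: 5.27
tcp_pos: [0.5755, 0.2689, 0.1393]
tool_rot: [-0.421, 0.568, 0.421, 0.568]
ft_force: [0.5, 0.5, -0.7]
grip_width: -0.002
```

>>> step_arm([
  [[0,0,0],[0,0,0],255],
  [[0,0,0],[0,0,0],255],
  [[0,0,0],[0,0,0],255],
  [[0,0,0],[0,0,0],255],
  [[0,0,0],[0,0,0],255],
  [[0,0,0],[0,0,0],255],
  [[0,0,0],[0,0,0],255],
  [[0,0,0],[0,0,0],255],
])

```text
clock: 5.93
tcp_pos: [0.5755, 0.2689, 0.1393]
tool_rot: [-0.421, 0.568, 0.421, 0.568]
ft_force: [0.2, -0.8, 0.3]
grip_width: 0.001
```

>>> step_arm([
  [[0,0,0],[0,0,0],255],
  [[0,0,0],[0,0,0],255],
  [[0,0,0],[0,0,0],255],
  [[0,0,0],[0,0,0],255],
  [[0,0,0],[0,0,0],255],
  [[0,0,0],[0,0,0],255],
  [[0,0,0],[0,0,0],255],
  [[0,0,0],[0,0,0],255],
])

```text
clock: 6.6
tcp_pos: [0.5755, 0.2689, 0.1393]
tool_rot: [-0.421, 0.568, 0.421, 0.568]
ft_force: [-0.1, 0.2, -0.4]
grip_width: 0.001
```

```bash
python3 go.py
```

```text
6.6 [0.5755 0.2689 0.1393] [[-0.0, -0.9571, 0.2897], [0.0, 0.2897, 0.9571], [-1.0, 0.0, 0.0]] [-0.52  0.72  0.07  1.65 -0.07  0.77  0.86] 0.0010137195870854308
[0.576, 0.268, 0.3] [-160.7   -0.7   -0.7]
[0.576, 0.268, 0.14] [-0.7 -0.7 -0.7]
[0.5125, -0.135, 0.3] [-160.7  -56.7 -404.8]
[0.5125, -0.135, 0.042] [  97.3  -56.7 -404.8]
```

Held for about 3.4 s. Next I'll go up, across and over to the cap.

>>> step_arm([
  [[-12,0,0],[0,0,0],255],
  [[-36,0,0],[0,0,0],255],
  [[-64,0,0],[0,0,0],255],
  [[-92,0,0],[0,0,0],255],
  [[-120,0,0],[0,0,0],255],
  [[-145,0,0],[0,0,0],255],
  [[-161,-1,-10],[0,0,0],255],
  [[-165,-4,-30],[0,0,0],255],
])

```text
clock: 7.27
tcp_pos: [0.5718, 0.2426, 0.3088]
tool_rot: [-0.422, 0.564, 0.423, 0.57]
ft_force: [0.9, 0.5, 0.4]
grip_width: -0.003
```

>>> step_arm([
  [[0,-4,-28],[0,0,0],255],
  [[0,-8,-58],[0,0,0],255],
  [[0,-12,-88],[0,0,0],255],
  [[0,-16,-118],[0,0,0],255],
  [[0,-21,-148],[0,0,0],255],
  [[0,-25,-178],[0,0,0],255],
  [[0,-29,-208],[0,0,0],255],
  [[0,-33,-238],[0,0,0],255],
])

```text
clock: 7.93
tcp_pos: [0.5329, 0.0002, 0.3054]
tool_rot: [-0.422, 0.567, 0.421, 0.568]
ft_force: [0.4, -0.5, 0.1]
grip_width: 0.001
```

>>> step_arm([
  [[0,-4,-28],[0,0,0],255],
  [[0,-8,-56],[0,0,0],255],
  [[0,-12,-84],[0,0,0],255],
  [[0,-15,-107],[0,0,0],255],
  [[0,-18,-124],[0,0,0],255],
  [[0,-20,-135],[0,0,0],255],
  [[0,-20,-137],[0,0,0],255],
  [[0,-20,-137],[0,0,0],255],
])

```text
clock: 8.6
tcp_pos: [0.5128, -0.1353, 0.3047]
tool_rot: [-0.421, 0.568, 0.421, 0.568]
ft_force: [0.1, 0.3, -0.2]
grip_width: -0.004
```

```bash
python3 - <<'E'
from h import *
c=robot.get_calibration('wrist');im=robot.snapshot('wrist')[:,:,::-1].copy();cv2.imwrite('pics/wrist3.png',im)
print('cap',px('wrist',[.5125,-.135,.018],c).round(1))
hsv=cv2.cvtColor(im,cv2.COLOR_BGR2HSV);m=cv2.inRange(hsv,(10,0,150),(45,80,255))
for k in cv2.findContours(m,cv2.RETR_EXTERNAL,cv2.CHAIN_APPROX_NONE)[0]:
    if cv2.contourArea(k)>100:
        e=cv2.fitEllipse(cv2.convexHull(k));print(np.round(e[0],1),np.round(e[1],1),onz('wrist',e[0],.018,c).round(4))
E
python3 go.py
```

```text
cap [317.4 180.7]
[609.  437.1] [ 44.5 136.4] [0.9166 0.1125 0.018 ]
[480.1 383.9] [39.1 53.8] [ 0.7941 -0.0241  0.018 ]
[197.6 293.8] [29.2 32. ] [ 0.5921 -0.2934  0.018 ]
[330.  272.5] [49. 52.] [ 0.6097 -0.1508  0.018 ]
[194.  180.8] [20.9 22.6] [ 0.4772 -0.2511  0.018 ]
[317.7 179.9] [34.9 35.6] [ 0.5118 -0.1345  0.018 ]
[446.5  90.2] [ 15.3 206. ] [0.4665 0.0037 0.018 ]
8.65 [ 0.513  -0.1342  0.3045] [[0.0004, -0.9574, 0.2888], [0.0009, 0.2888, 0.9574], [-1.0, -0.0001, 0.001]] [ 0.09  0.39  0.16  1.77 -0.07  0.99  1.56] -0.0009506988251112118
[0.576, 0.268, 0.3] [  4.9  55.8 403.3]
[0.576, 0.268, 0.14] [164.9  55.9 403.1]
[0.5125, -0.135, 0.3] [ 4.5  0.3 -0.9]
[0.5125, -0.135, 0.042] [262.5   0.3  -1.2]
```

View pics/wrist3.png

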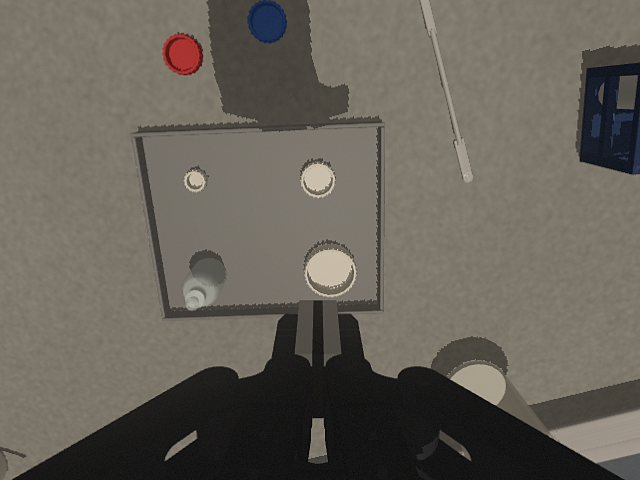

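The wrist view shows three white caps about 21, 35 and 50 px wide. The middle one, at (318,180), casts to (0.512, -0.1345), right under the tips. Its neighbours are over 9 cm away, so I'll descend straight down.

>>> step_arm([
  [[12,0,0],[0,0,0],255],
  [[36,0,0],[0,0,0],255],
  [[66,0,0],[0,0,0],255],
  [[96,0,0],[0,0,0],255],
  [[126,0,0],[0,0,0],255],
  [[156,0,0],[0,0,0],255],
  [[186,0,0],[0,0,0],255],
  [[210,0,0],[0,0,0],255],
])

```text
clock: 9.32
tcp_pos: [0.5127, -0.1328, 0.0924]
tool_rot: [-0.422, 0.567, 0.423, 0.567]
ft_force: [0.1, 0.6, -0.6]
grip_width: 0.002
```

>>> step_arm([
  [[20,0,0],[0,0,0],255],
  [[34,0,0],[0,0,0],255],
  [[44,0,0],[0,0,0],255],
  [[49,0,0],[0,0,0],255],
  [[51,0,0],[0,0,0],255],
  [[51,0,0],[0,0,0],255],
  [[51,0,0],[0,0,0],255],
  [[51,0,0],[0,0,0],255],
])

```text
clock: 9.98
tcp_pos: [0.5134, -0.1353, 0.0442]
tool_rot: [-0.422, 0.567, 0.421, 0.568]
ft_force: [0.4, 0.2, -0.6]
grip_width: 0.001
```

```bash
python3 go.py; python3 - <<'E'
from h import *
s=robot.get_state();p=s['tcp_pos'];c=robot.get_calibration('wrist');o=[]
for n,(u,v) in(('wrist',(240,220)),('side',(320,170)),('top',(300,190))):
    im=robot.snapshot(n)[:,:,::-1].copy()
    cc=c if n=='wrist' else None
    print(n,'tip',px(n,p-[0,0,.008],cc).round(1),'cap',px(n,[.512,-.1345,.018],cc).round(1))
    w,h=(160,120)
    if n=='wrist':o.append(cv2.resize(im,(400,300)))
    o.append(cv2.resize(im[v:v+h,u:u+w],(400,300),interpolation=cv2.INTER_CUBIC))
cv2.imwrite('pics/chk4.png',np.vstack([np.hstack(o[:2]),np.hstack(o[2:])]))
E
```

```text
9.9833 [ 0.5134 -0.1353  0.0442] [[0.0016, -0.9572, 0.2895], [-0.0003, 0.2895, 0.9572], [-1.0, -0.0016, 0.0002]] [ 0.15  0.77  0.08  2.   -0.15  0.38  1.62] 0.0013223407705474756
[0.576, 0.268, 0.3] [-255.8   56.5  404.2]
[0.576, 0.268, 0.14] [-95.8  56.7 404.2]
[0.5125, -0.135, 0.3] [-2.558e+02  5.000e-01  1.000e-01]
[0.5125, -0.135, 0.042] [2.2 1.  0.1]
wrist tip [317.5 323.1] cap [318.4 297.4]
side tip [395.1 242.7] cap [394.1 250. ]
top tip [381.4 271.4] cap [380.  273.1]
```

View pics/chk4.png

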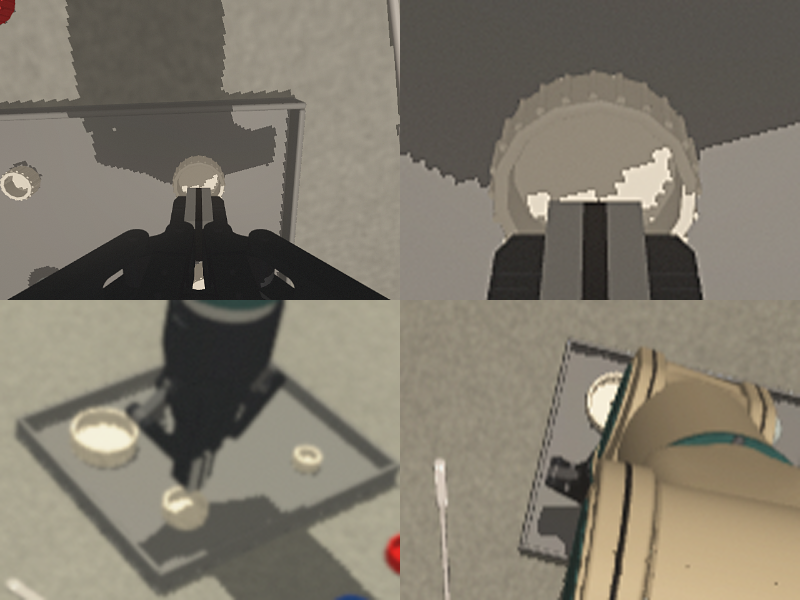

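The tips are centred over the middle cap in the wrist and side crops, with a gap of about 17–18 mm and no contact. I'll trim 2 mm and hold here for more than 2 s before handing in.

>>> step_arm([
  [[1,0,0],[0,0,0],255],
  [[2,0,0],[0,0,0],255],
  [[2,0,0],[0,0,0],255],
  [[2,0,0],[0,0,0],255],
  [[2,0,0],[0,0,0],255],
  [[2,0,0],[0,0,0],255],
  [[2,0,0],[0,0,0],255],
  [[2,0,0],[0,0,0],255],
])

```text
clock: 10.8
tcp_pos: [0.5128, -0.1353, 0.0413]
tool_rot: [-0.421, 0.568, 0.421, 0.568]
ft_force: [-0.1, -0.2, -0.2]
grip_width: -0.001
```

>>> step_arm([
  [[0,0,0],[0,0,0],255],
  [[0,0,0],[0,0,0],255],
  [[0,0,0],[0,0,0],255],
  [[0,0,0],[0,0,0],255],
  [[0,0,0],[0,0,0],255],
  [[0,0,0],[0,0,0],255],
  [[0,0,0],[0,0,0],255],
  [[0,0,0],[0,0,0],255],
])

```text
clock: 11.47
tcp_pos: [0.5128, -0.1353, 0.0413]
tool_rot: [-0.421, 0.568, 0.421, 0.568]
ft_force: [-0.3, -0.2, 0.4]
grip_width: -0.002
```

>>> step_arm([
  [[0,0,0],[0,0,0],255],
  [[0,0,0],[0,0,0],255],
  [[0,0,0],[0,0,0],255],
  [[0,0,0],[0,0,0],255],
  [[0,0,0],[0,0,0],255],
  [[0,0,0],[0,0,0],255],
  [[0,0,0],[0,0,0],255],
  [[0,0,0],[0,0,0],255],
])

```text
clock: 12.13
tcp_pos: [0.5127, -0.1353, 0.0413]
tool_rot: [-0.421, 0.568, 0.421, 0.568]
ft_force: [0.4, -0.9, -0.1]
grip_width: -0.001
```

>>> step_arm([
  [[0,0,0],[0,0,0],255],
  [[0,0,0],[0,0,0],255],
  [[0,0,0],[0,0,0],255],
  [[0,0,0],[0,0,0],255],
  [[0,0,0],[0,0,0],255],
  [[0,0,0],[0,0,0],255],
  [[0,0,0],[0,0,0],255],
  [[0,0,0],[0,0,0],255],
])

```text
clock: 12.8
tcp_pos: [0.5127, -0.1353, 0.0413]
tool_rot: [-0.421, 0.568, 0.421, 0.568]
ft_force: [0.0, 0.3, -0.4]
grip_width: -0.003
```

```bash
python3 go.py|head -1; python3 -c "
from station import robot
print(robot.get_state()['ft_force']);print(robot.close_job())"
```

```text
12.8 [ 0.5127 -0.1353  0.0413] [[-0.0001, -0.9572, 0.2896], [0.0, 0.2896, 0.9572], [-1.0, 0.0001, -0.0]] [ 0.15  0.77  0.08  2.   -0.15  0.38  1.62] -0.0029948258673298507
[ 0.0314403   0.29931851 -0.40374917]
the job is handed in; nothing more can be done
None
```

I pointed with closed fingers at the open tube's mouth for about 3.4 s, then at the middle-sized white cap. I handed the job in at 12.8 s while still pointing at the cap.

- **Open tube:** the mouth is at about (0.575, 0.269), and the fingertips stood about 15 mm above it.
- **Travel:** between the two I went at a tool height of about 0.30 m, with the fingertips roughly 17 cm above the tube caps. I moved straight up and straight down at each end.
- **Fitting cap:** it is at about (0.512, -0.135), and the fingertips stood about 15 mm above its rim. At the end I held for about 2.8 s.

**Last checks:** close crops showed the tips centred over each target. The force readings stayed under about 1 N per axis, which is noise, so I saw no sign of contact. The top, side and wrist views agreed to about 2 mm on both positions. The gaps rely on the stated 8 mm fingertip offset, which the side view only roughly confirmed. No check failed.

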